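# Hold the battery pack home in a saw with a broken latch

## Robot

A 6-joint arm with a two-finger parallel gripper is mounted at the origin on the work surface. World frame = base frame: x ahead of the robot, y to its left, z up, the work surface at z = 0. Lengths are in m, angles in rad, forces in N, time in s.
With the tool pointing down it reaches from about 0.3 to 0.875 m from the base axis. Payload 6.4 kg.
Tool frame: the origin (TCP) lies between the finger pads; the fingertips stand 14 mm ahead of it and the grasp point (between the pads) lies 5 mm behind it; z points along the fingers, y is the line along which they close (so a half turn about z gives the same grasp; the last joint's range is limited). The gripper opens to 88 mm and grips with 3 to 60 N. Pads are 18 mm wide; open, the fingers measure 123 mm over their backs; the gripper's body (75 mm by 187 mm) begins 45 mm behind the grasp point.
Start: joints at [-1.458, 0.181, 1.607, -0, 1.354, -0.206], TCP at [0.18, -0.546, 0.253] pointing down, gripper open.
Joint ranges: [-2.99, 2.99], [-0.89, 2.07], [0.3, 2.58], [-1.14, 4.28], [0, 2.63], [-3.12, 3.12]. Speed limits (rad/s): [2.57, 2.57, 3.01, 3.14, 3.14, 3.14].

## Interface

Orientations are given as a rotation vector (axis times angle).
In Python, from rig import r gives the robot as it stands. The module is installed in compiled form; this text tells all that it offers.
- The arm moves only by the tool jog_arm, never from a script. Its argument "increments" is a list of rows, each a list of 7 numbers: the turn, a rotation vector about the tool's x, y, z in degrees, then the shift along the tool's x, y, z in mm, then the finger opening in mm, from 0 to 88.1. In form: [[ax, ay, az, tx, ty, tz, hand], ...]. A call has 1 to 8 rows; each row is the pose to reach, as a shift and turn from the pose commanded when the call began, along the tool's axes at that moment; what a row does not reach only later rows make up. A row lasts 1/12 s, in which the tool goes at most 41.7 mm and 7.16 degrees, less where a joint would pass 70% of its speed; a pose out of reach is approached as far as the arm can. A call with a gripper value outside its range is refused whole. The fingers move at their own pace and stop on an object; the grip force is fixed at half the most. Time passes only in rows, so rows that repeat a pose let the fingers close. It gives the time, the measured TCP pose, the force, the opening and the grip force at its end, in the units of the state.
- r.observe(): the state, without advancing time (a new reading comes with each control period).
- r.read_camera(name): name is "side" or "top"; returns the picture (400x640x3 uint8, red, green, blue); there is no depth.
- r.camera_params(name): a dict with "camera_matrix" (3x3 intrinsics, pixels), "k1" (the pictures are not rectified: a ray, as slopes to the right and down, at radius r is drawn at 1 + k1 r^2 times it, then the intrinsics apply), "R" (3x3) and "t" (3): a world point X has camera coordinates R X + t. Camera axes: x right, y down, z forward; pixel columns grow to the right and rows downward; lengths in m; the calibration is good to about 2 mm. A picture is of the moment at which its call begins. camera_params takes no time and is no camera call.
- r.close_job(): hands the job in; it is judged then, once.
The state is a dict: "t": time; "joint_positions": joint angles; "qvel": joint speeds; "joint_torque": joint torques, N m; "tcp_pos": TCP position; "orientation": TCP orientation; "ft_force": force on the tool from outside, world axes, zero at the start; "torque": the same for the moment, N m; "opening": opening from 0.0 (shut) to 1.0 (fully open); "grip_force": force on a finger pad.
Only numpy, scipy, OpenCV 4.12 (cv2) and the standard library are available. Lean on these libraries where they do the work, as an engineer would, in place of code of your own. Each camera call takes 0.05 s, during which the arm holds its last target. There are 200 camera calls.

## Task

The latch of this cordless saw is broken, so its battery has to be held in by hand while its contacts are tested. Draw the taller of the two battery packs out of the charger, pass its foot end down through the slot in the upturned saw handle, and push it fully home against the sprung contact plate inside. Finish like that, still holding the pack pressed home (the springs would lift it if let go), and leave the short pack, meter and screw dish where they are.

Things in the scene. Friction and masses are not known exactly. Their poses are not given: they have to be found in the camera images.
- tall_pack_center (a point): centre (half-way up) of the taller battery pack: grey plastic block 42 mm long (x), 22 mm thick (y), 100 mm tall (z, up), 0.13 to 0.25 kg, upright in a charger bay, foot 18 mm and top 118 mm above the bench. Its black foot is bevelled (2.5 mm smaller all round over the last 4 mm). Grip it across the 22 mm within its upper 45 mm: the lower 40 mm goes into the saw. Either way round fits.
- tall_pack: the same taller pack; origin at the centre of its underside (foot), same axes
- short_pack_center (a point): centre (half-way up) of the shorter pack: same 42 x 22 mm section and axes, 65 mm tall, standing in the other charger bay; stays there
- charger: fixed black twin-bay charger, 100 mm (x) by 180 mm (y) by 30 mm high; origin at the centre of its underside. The two bays, 46 x 26 mm and 12 mm deep, lie 45 mm either side of the centre along its y; which pack is in which bay varies. It may stand left or right of the saw.
- well_mouth (a point): centre of the slot in the black collar on top of the upturned fixed saw, level with the collar's top face, 155 mm above the bench. Slot 44 mm long (x of this frame) by 24 mm wide (y), 12 mm deep with a 2 mm bevelled rim; the well below is roomier (52 x 32 mm). z is up. Collar 80 x 56 mm; the saw lies along x, from -85 to +162 mm, 100 mm wide at its cradle, under 105 mm high outside the handle.
- contact_plate (a joint): sprung contact plate in the well: 0 = up, its face 25 mm below the slot's top face; 0.015 (m) = pushed down to its stop, 40 mm below that face: pack fully home, its centre 10 mm and top 60 mm above the slot's top face. Spring 1 N at first, 8.5 N at the stop; the pack's weight alone moves it under 4 mm.
- meter_center (a point): centre of the yellow multimeter, 150 x 85 x 36 mm (44 mm high at its dial), lying on the bench between the robot and the work; bystander
- dish_center (a point): centre of the steel screw dish, 100 mm across, 24 mm high, on the bench beyond the work; bystander
Things that resemble listed ones, but are neither listed nor needed, are in the scene too. What is shaped like the tall_pack but purple is not meant.

How it is judged:
By the outcome, as a careful person would: the job done as asked, in the order asked, and still so for the second after the job is handed in, while the arm keeps its last pose, push and grip.
It also fails if it takes over 48 s, if anything falls off the work surface, if the arm or the gripper's body presses on something with over 40 N, if the wrist force passes 120 N, or if a joint passes its speed limit or range.

## Working session

There is one attempt and no reset: what is moved stays moved. The work goes in short steps, Python scripts to look and compute and a tool call to move; the robot and the scene stay as the last step left them, time stands still between calls to the robot, and variables do not carry over. Pictures are saved under pics/ and viewed, at most 10 in all, crops included, and the job is handed in when it is done.

Besides the shell and the picture viewer there is one more tool, called after "Request:" as name(argument=value, ...), one argument or row to a line, values as JSON. jog_arm: Moves the arm, as the interface text tells. Its arguments: {"type":"object","properties":{"increments":{"type":"array"}},"required":["increments"]}

```bash
mkdir -p pics; python3 - <<'E'
from rig import r
import cv2,numpy as np
np.set_printoptions(precision=4,suppress=True)
for n in("top","side"):
    cv2.imwrite(f"pics/{n}0.png",cv2.cvtColor(r.read_camera(n),cv2.COLOR_RGB2BGR))
    p=r.camera_params(n);print(n,p, "cam pos",-np.array(p["R"]).T@p["t"])
s=r.observe();print(s["t"],s["tcp_pos"],s["orientation"])
E
```

```text
top {'camera_matrix': array([[401.4068,   0.    , 325.4075],
       [  0.    , 401.4068, 202.8895],
       [  0.    ,   0.    ,   1.    ]]), 'k1': 0.022089032243889934, 'R': array([[-0.0207, -0.9998, -0.0032],
       [-0.9965,  0.0209, -0.0806],
       [ 0.0806,  0.0015, -0.9967]]), 't': array([-0.0396,  0.5412,  0.9042])} cam pos [ 0.4656 -0.0523  0.9447]
side {'camera_matrix': array([[478.677 ,   0.    , 321.0192],
       [  0.    , 478.677 , 195.1504],
       [  0.    ,   0.    ,   1.    ]]), 'k1': -0.1246048814711659, 'R': array([[-0.8967, -0.4426,  0.0075],
       [-0.3061,  0.6075, -0.733 ],
       [ 0.3199, -0.6595, -0.6802]]), 't': array([0.4728, 0.3077, 1.0923])} cam pos [0.1687 0.7428 0.965 ]
0.1 [ 0.1802 -0.5456  0.2519] [-3.1002 -0.4983 -0.0001]
```

View pics/top0.png

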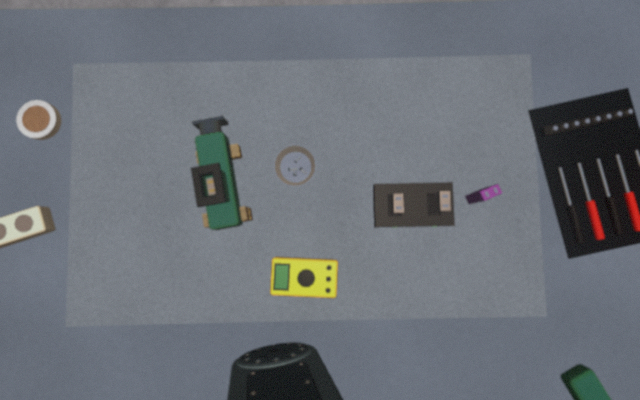

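View pics/side0.png

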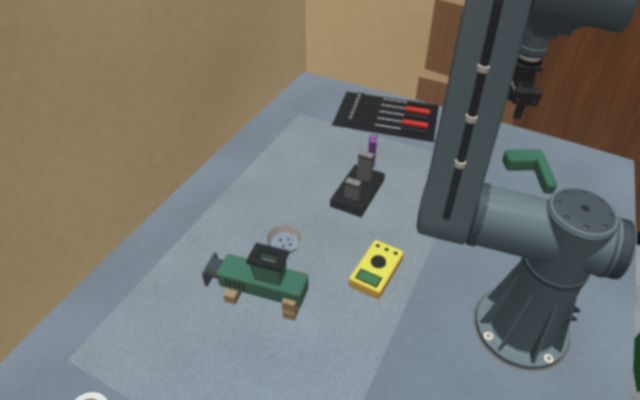

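The top view shows the saw collar near (210,185), charger near (413,205), and pack tops near (398,204) and (445,201). In the side view the far pack at (367,160) is the taller one, which is the right-hand one in the top view. The purple decoy lies beside it. I'll enlarge both areas.

```bash
cat > h.py <<'E'
from rig import r
import cv2,numpy as np
np.set_printoptions(precision=4,suppress=True)
def cast(n,uv,z):
    p=r.camera_params(n);K=p["camera_matrix"];R=np.array(p["R"]);c=-R.T@p["t"]
    uv=np.asarray(uv,float).reshape(-1,1,2)
    s=cv2.undistortPoints(uv,K,np.array([p["k1"],0,0,0.]),None,None).reshape(-1,2)
    d=np.c_[s,np.ones(len(s))]@R
    return c+d*((z-c[2])/d[:,2])[:,None]
def proj(n,X):
    p=r.camera_params(n)
    return cv2.projectPoints(np.asarray(X,float).reshape(-1,1,3),cv2.Rodrigues(np.array(p["R"]))[0],np.array(p["t"]),p["camera_matrix"],np.array([p["k1"],0,0,0.]))[0].reshape(-1,2)
E
python3 - <<'E'
from h import *
t=cv2.imread("pics/top0.png");s=cv2.imread("pics/side0.png")
def c(i,x,y,w,h,k): return cv2.resize(i[y:y+h,x:x+w],(w*k,h*k),interpolation=cv2.INTER_NEAREST)
a=np.hstack([c(t,185,160,50,50,6),c(t,368,175,95,60,5)[:300,:475]])
b=np.hstack([c(s,240,235,60,50,6),c(s,325,140,65,75,4)[:300,:260]])
b=cv2.copyMakeBorder(b,0,0,0,a.shape[1]-b.shape[1],0)
cv2.imwrite("pics/crop.png",np.vstack([a,b]));print(a.shape,b.shape)
E
```

```text
(300, 775, 3) (300, 775, 3)
```

View pics/crop.png

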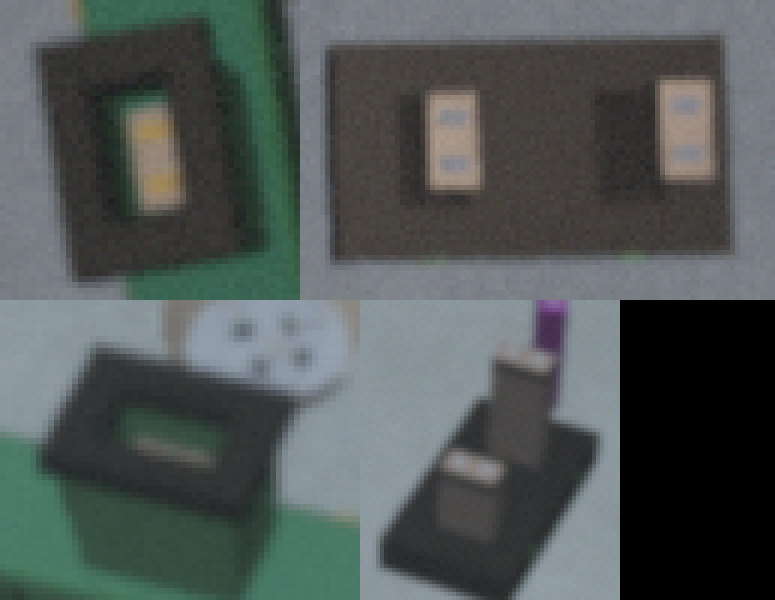

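The crop shows the tall pack's beige top at the right of the charger. The collar's corners are at about (37,47), (208,17) and (78,280) in the enlarged top view, and (95,347), (300,398), (42,465) and (235,515) in the side view. Next I'll measure.

```bash
python3 - <<'E'
from h import *
def rep(name,P):
    P=P[:,:2];(c,sz,a)=cv2.minAreaRect((P*1e4).astype(np.float32).reshape(-1,1,2))
    b=cv2.boxPoints((c,sz,a))/1e4;e=[b[1]-b[0],b[2]-b[1]];l=max(e,key=np.linalg.norm)
    print(name,np.array(c)/1e4,"size",np.array(sz)/1e4,"long axis deg",np.degrees(np.arctan2(l[1],l[0]))%180)
# collar
T=np.array([[37,47],[208,17],[78,280]])/6+[185,160]-.5
W=cast("top",T,.155);print(W,(W[1]+W[2])/2);d=W[0]-W[2];print("top yaw",np.degrees(np.arctan2(d[1],d[0])))
S=(np.array([[95,347],[300,398],[235,515],[42,465]])-[0,300])/6+[240,235]-.5
V=cast("side",S,.155);print(V,V.mean(0));rep("side",V)
# beige/bright tops
t=cv2.imread("pics/top0.png").astype(int);s=cv2.imread("pics/side0.png").astype(int)
for n,img,(x,y,w,h) in(("top",t,(370,180,85,50)),("side",s,(335,145,50,60))):
    c=img[y:y+h,x:x+w];m=(c[...,2]>c[...,0]-5)&(c[...,2]>115) if n=="top" else (c[...,2]>125)&(c[...,2]>c[...,0]+3)
    m=cv2.morphologyEx(m.astype(np.uint8),cv2.MORPH_CLOSE,np.ones((5,5)))
    cs,_=cv2.findContours(m,cv2.RETR_EXTERNAL,cv2.CHAIN_APPROX_NONE)
    for k in cs:
        if cv2.contourArea(k)<15: continue
        p=k.reshape(-1,2)+[x,y];print(n,p.min(0),p.max(0))
        for z in(.118,.083): rep(z,cast(n,p,z))
# charger outline
c=t[175:235,365:460];m=(c.max(2)<95).astype(np.uint8);m=cv2.morphologyEx(m,cv2.MORPH_CLOSE,np.ones((13,13)))
k=max(cv2.findContours(m,0,1)[0],key=cv2.contourArea).reshape(-1,2)+[365,175]
rep("charger",cast("top",k,.03))
E
```

```text
[[0.6059 0.2149 0.155 ]
 [0.6148 0.1585 0.155 ]
 [0.5283 0.201  0.155 ]] [0.5715 0.1797 0.155 ]
top yaw 10.11943508129028
[[0.6126 0.1641 0.155 ]
 [0.5317 0.1512 0.155 ]
 [0.526  0.2094 0.155 ]
 [0.5996 0.2213 0.155 ]] [0.5675 0.1865 0.155 ]
side [0.5676 0.1866] size [0.0819 0.0585] long axis deg 9.02542
top [393 193] [403 212]
0.118 [ 0.5301 -0.2009] size [0.0206 0.0393] long axis deg 178.81229
0.083 [ 0.5329 -0.2072] size [0.0214 0.041 ] long axis deg 178.81174
top [440 191] [450 210]
0.118 [ 0.5323 -0.2975] size [0.0205 0.0396] long axis deg 177.5051
0.083 [ 0.5351 -0.3079] size [0.0214 0.0413] long axis deg 177.50517
side [347 180] [359 184]
0.118 [ 0.515  -0.1668] size [0.0137 0.0321] long axis deg 179.40775
0.083 [ 0.5293 -0.2044] size [0.0142 0.0334] long axis deg 179.40771
charger [ 0.5322 -0.2574] size [0.0993 0.1967] long axis deg 90.20615
```

Tall pack is at about (0.532, -0.2975) with yaw about -1°. The slot is at about (0.570, 0.183) with yaw about 9.5°. I'll move above the pack.

Request:
jog_arm(
  increments=[
    [0,0,5,52,-16,6,60],
    [0,0,10,103,-31,13,60],
    [0,0,15,155,-47,20,60],
    [0,0,19,206,-63,26,60],
    [0,0,19,245,-75,31,60],
    [0,0,19,285,-87,36,60],
    [0,0,19,325,-99,41,60],
    [0,0,19,325,-99,41,60],
  ],
)

```text
t: 0.77
tcp_pos: [0.4519, -0.3535, 0.2123]
orientation: [-3.141, 0.02, 0.001]
ft_force: [0.4, -0.7, 0.5]
opening: 0.682
grip_force: 0.0
```

```bash
cat >> h.py <<'E'
from scipy.spatial.transform import Rotation as Ro
def togo(X,yaw):
    s=r.observe();R=Ro.from_rotvec(s["orientation"]);x=R.as_matrix()[:,0];a=np.degrees(np.arctan2(x[1],x[0]))
    print("t",s["t"],"tcp",s["tcp_pos"],"yaw",a,"tilt",R.as_matrix()[:,2],"F",s["ft_force"],"grip",s["grip_force"],s["opening"])
    print("shift mm",R.inv().apply(np.array(X)-s["tcp_pos"])*1e3,"turn z",-(yaw-a))
E
python3 -c "
from h import *
togo([.532,-.2975,.2],-1)"
```

```text
t 0.7667 tcp [ 0.4519 -0.3535  0.2123] yaw -0.738152453738025 tilt [-0.0003  0.0004 -1.    ] F [ 0.3913 -0.7463  0.5454] grip 0.0 0.6818286831303272
shift mm [ 79.408  -57.0724  12.2591] turn z 0.26184754626197504
```

Request:
jog_arm(
  increments=[
    [0,0,0,25,-18,4,60],
    [0,0,0,50,-36,8,60],
    [0,0,0,70,-50,11,60],
    [0,0,0,79,-57,12,60],
    [0,0,0,79,-57,12,60],
    [0,0,0,79,-57,12,60],
  ],
)

```text
t: 1.27
tcp_pos: [0.5299, -0.2993, 0.2004]
orientation: [-3.141, 0.019, 0.002]
ft_force: [0.5, 0.3, 0.2]
opening: 0.683
grip_force: 0.0
```

```bash
python3 -c "
from h import *
togo([.532,-.2975,.09],-1)
o=[]
for n in ('top','side'):
    i=cv2.cvtColor(r.read_camera(n),cv2.COLOR_RGB2BGR)
    u,v=proj(n,[[.532,-.2975,.118]])[0].astype(int)
    o.append(cv2.resize(i[v-50:v+50,u-50:u+50],None,fx=4,fy=4))
    print(n,u,v,proj(n,[r.observe()['tcp_pos']]))
cv2.imwrite('pics/a.png',np.hstack(o))"
```

```text
t 1.2667 tcp [ 0.5299 -0.2993  0.2004] yaw -0.6785221239220358 tilt [-0.001   0.0001 -1.    ] F [0.4516 0.2739 0.1933] grip 0.0 0.6828982955511136
shift mm [  2.1808  -1.8164 110.4383] turn z 0.3214778760779642
top 444 200 [[459.4584 198.0625]]
side 365 152 [[368.8019 128.8707]]
```

View pics/a.png

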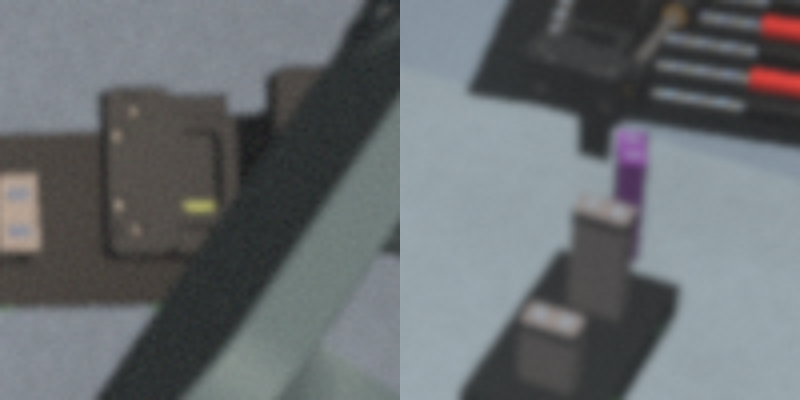

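The gripper stands over the tall pack. The side crop shows the pack top at about (606,208), within 2 px of the prediction, so I'll descend and grip.

Request:
jog_arm(
  increments=[
    [0,0,0,2,-2,30,60],
    [0,0,0,2,-2,60,60],
    [0,0,0,2,-2,85,60],
    [0,0,0,2,-2,100,60],
    [0,0,0,2,-2,110,60],
    [0,0,0,2,-2,110,60],
    [0,0,0,2,-2,110,60],
  ],
)

```text
t: 1.95
tcp_pos: [0.5319, -0.2982, 0.0912]
orientation: [3.141, -0.022, -0.0]
ft_force: [-0.3, 0.6, 1.1]
opening: 0.683
grip_force: 0.0
```

Request:
jog_arm(
  increments=[
    [0,0,0,0,0,0,40],
    [0,0,0,0,0,0,30],
    [0,0,0,0,0,0,20],
    [0,0,0,0,0,0,10],
    [0,0,0,0,0,0,0],
    [0,0,0,0,0,0,0],
    [0,0,0,0,0,0,0],
    [0,0,0,0,0,0,0],
  ],
)

```text
t: 2.62
tcp_pos: [0.5325, -0.2973, 0.0911]
orientation: [3.141, -0.02, 0.0]
ft_force: [-0.3, 0.1, 2.7]
opening: 0.243
grip_force: 30.0
```

Gripped: 30 N at an opening of about 21.5 mm. Next I'll lift straight up.

Request:
jog_arm(
  increments=[
    [0,0,0,0,0,-8,0],
    [0,0,0,0,0,-20,0],
    [0,0,0,0,0,-45,0],
    [0,0,0,0,0,-75,0],
    [0,0,0,0,0,-110,0],
    [0,0,0,0,0,-145,0],
    [0,0,0,0,0,-170,0],
    [0,0,0,0,0,-180,0],
  ],
)

```text
t: 3.28
tcp_pos: [0.5338, -0.2984, 0.2769]
orientation: [3.136, -0.02, 0.01]
ft_force: [0.6, -0.1, -2.3]
opening: 0.252
grip_force: 30.0
```

```bash
python3 -c "
from h import *
togo([.570,.183,.27],9.5)"
```

```text
t 3.2833 tcp [ 0.5338 -0.2984  0.2769] yaw -0.725909562056397 tilt [ 0.0062 -0.0053 -1.    ] F [ 0.5638 -0.0667 -2.2836] grip 29.957931009430467 0.2517708897235576
shift mm [  30.0181 -481.8603    4.5491] turn z -10.225909562056398
```

Request:
jog_arm(
  increments=[
    [0,0,-1,1,-18,0,0],
    [0,0,-2,4,-50,0,0],
    [0,0,-4,6,-85,0,0],
    [0,0,-5,8,-120,0,0],
    [0,0,-6,10,-155,0,0],
    [0,0,-7,12,-190,0,0],
    [0,0,-8,14,-225,0,0],
    [0,0,-9,16,-255,0,0],
  ],
)

```text
t: 3.95
tcp_pos: [0.55, -0.0391, 0.2687]
orientation: [-3.131, -0.23, 0.005]
ft_force: [-0.8, 0.6, -1.1]
opening: 0.243
grip_force: 30.0
```

```bash
python3 -c "
from h import *
togo([.570,.183,.27],9.5)"
```

```text
t 3.95 tcp [ 0.55   -0.0391  0.2687] yaw 8.395354108160818 tilt [-0.0035  0.0017 -1.    ] F [-0.8371  0.6161 -1.0564] grip 29.95658914984233 0.24256517713852402
shift mm [  52.2102 -216.8194   -1.0107] turn z -1.1046458918391817
```

Request:
jog_arm(
  increments=[
    [0,0,-1,8,-30,0,0],
    [0,0,-1,16,-65,0,0],
    [0,0,-1,24,-100,0,0],
    [0,0,-1,32,-135,0,0],
    [0,0,-1,40,-170,0,0],
    [0,0,-1,46,-200,0,0],
    [0,0,-1,50,-215,0,0],
    [0,0,-1,50,-219,0,0],
  ],
)

```text
t: 4.62
tcp_pos: [0.5677, 0.185, 0.2685]
orientation: [-3.13, -0.26, 0.006]
ft_force: [-0.3, -1.4, -1.5]
opening: 0.244
grip_force: 30.0
```

Request:
jog_arm(
  increments=[
    [0,0,0,0,0,0,0],
    [0,0,0,0,0,0,0],
    [0,0,0,0,0,0,0],
  ],
)

```text
t: 4.87
tcp_pos: [0.5692, 0.1803, 0.2701]
orientation: [3.131, 0.252, -0.002]
ft_force: [-0.3, -0.1, -2.5]
opening: 0.246
grip_force: 30.0
```

```bash
python3 -c "
from h import *
togo([.570,.183,.27],9.5)
o=[]
for n,z in (('top',.155),('side',.17)):
    i=cv2.cvtColor(r.read_camera(n),cv2.COLOR_RGB2BGR);cv2.imwrite('pics/b_%s.png'%n,i)
    u,v=proj(n,[[.57,.183,z]])[0].astype(int)
    o.append(cv2.resize(i[v-40:v+40,u-40:u+40],None,fx=5,fy=5));print(n,u,v)
cv2.imwrite('pics/b.png',np.hstack(o))"
```

```text
t 4.8667 tcp [0.5692 0.1803 0.2701] yaw 9.206502258168383 tilt [-0.0012 -0.0005 -1.    ] F [-0.2911 -0.0913 -2.4599] grip 29.958412130781653 0.24593675008442487
shift mm [ 1.1695 -2.5199  0.0933] turn z -0.2934977418316169
top 206 184
side 266 250
```

View pics/b.png

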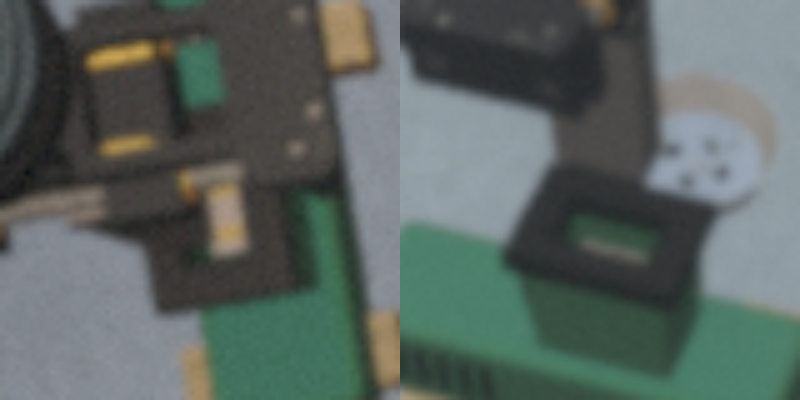

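The view shows the held pack hanging over the slot. The side view has the collar at about (507–715, 170–300) and the slot centre near (612,240) in the crop. I'll refine the slot centre with fitted outlines in the unobstructed first pictures.

```bash
python3 - <<'E'
from h import *
# predicted outlines for candidate centre vs dark-mask extents, per camera, compared along fitted edges
def edge(img,n,A,B,out):
    # A,B world ends of a collar top edge; find strongest bright-outside step along outward normal (world mm offsets)
    res=[];off=np.arange(-.009,.0095,.0005)
    for f in np.linspace(.15,.85,15):
        P=A+(B-A)*f;q=proj(n,[P+out*o for o in off]).astype(np.float32)
        v=cv2.remap(img,q[:,0].reshape(1,-1),q[:,1].reshape(1,-1),cv2.INTER_LINEAR)[0].astype(float)
        v=cv2.GaussianBlur(v.reshape(1,-1),(0,0),2)[0];g=np.abs(np.diff(v));k=g[2:-2].argmax()+2
        res.append((off[k]+.00025)*1e3)
    return np.round([np.median(res),np.ptp(np.percentile(res,[20,80]))],1)
c=np.array([.5695,.183,.155]);y=np.radians(9.5);ux=np.array([np.cos(y),np.sin(y),0]);uy=np.array([-np.sin(y),np.cos(y),0])
for n in("top","side"):
    g=cv2.imread(f"pics/{n}0.png").max(2)
    for nm,hx,hy in(("collar",.04,.028),("slot",.022,.012),("slot+bevel",.024,.014)):
        for s in(1,-1):
            print(n,nm,"x" ,s,edge(g,n,c+s*ux*hx-uy*hy,c+s*ux*hx+uy*hy,ux*s),"y",s,edge(g,n,c+s*uy*hy-ux*hx,c+s*uy*hy+ux*hx,uy*s))
E
```

```text
top collar x 1 [1.3 1. ] y 1 [-1.7  0.1]
top collar x -1 [-0.2  1. ] y -1 [5.3 3.3]
top slot x 1 [-3.2  2.6] y 1 [-7.2  0. ]
top slot x -1 [-1.7  0.9] y -1 [2.3 0.5]
top slot+bevel x 1 [-5.2  2.7] y 1 [-7.2  6.1]
top slot+bevel x -1 [-3.7  0.9] y -1 [0.3 0.5]
side collar x 1 [-0.7  0.1] y 1 [7.3 0. ]
side collar x -1 [3.3 3.2] y -1 [-1.7  0.5]
side slot x 1 [-5.2  2.2] y 1 [3.8 0.9]
side slot x -1 [-0.2  2. ] y -1 [-7.2  0.1]
side slot+bevel x 1 [-6.7  4.2] y 1 [1.8 2.2]
side slot+bevel x -1 [-2.2  1.7] y -1 [7.8 0.5]
```

The two cameras agree on (0.5695, 0.183) to within about 2 mm, inside the bevels' catch range. I'll correct and lower to just above the rim.

Request:
jog_arm(
  increments=[
    [0,0,0,1,-2.5,10,0],
    [0,0,0,1,-2.5,20,0],
    [0,0,0,1,-2.5,30,0],
    [0,0,0,1,-2.5,37,0],
    [0,0,0,1,-2.5,37,0],
    [0,0,0,1,-2.5,37,0],
    [0,0,0,1,-2.5,37,0],
  ],
)

```text
t: 5.55
tcp_pos: [0.5704, 0.1841, 0.2339]
orientation: [-3.131, -0.254, -0.0]
ft_force: [0.3, 0.2, -2.4]
opening: 0.245
grip_force: 30.0
```

```bash
python3 -c "
from h import *
togo([.5695,.183,.188],9.5)
i=cv2.cvtColor(r.read_camera('side'),cv2.COLOR_RGB2BGR)
u,v=proj('side',[[.57,.183,.17]])[0].astype(int)
cv2.imwrite('pics/c.png',cv2.resize(i[v-35:v+35,u-35:u+35],None,fx=8,fy=8));print(u,v)
c=np.array([.5695,.183,0]);y=np.radians(9.5);ux=np.array([np.cos(y),np.sin(y),0]);uy=np.array([-np.sin(y),np.cos(y),0])
for z in (.155,.18): print(z,(proj('side',[c+[0,0,z]+a*.021*ux+b*.011*uy for a in(1,-1) for b in(1,-1)])-[u-35,v-35])*8)
"
```

```text
t 5.55 tcp [0.5704 0.1841 0.2339] yaw 9.266369851121057 tilt [ 0.0002  0.     -1.    ] F [ 0.3139  0.1753 -2.3654] grip 29.958217891689856 0.24471415688178022
shift mm [-1.0478  0.9047 45.8982] turn z -0.23363014887894273
266 250
0.155 [[205.7976 329.8051]
 [235.779  271.5954]
 [349.1515 365.4625]
 [377.4095 306.2097]]
0.18 [[197.7781 270.093 ]
 [228.4017 211.7318]
 [343.4901 305.8283]
 [372.3276 246.4003]]
```

View pics/c.png

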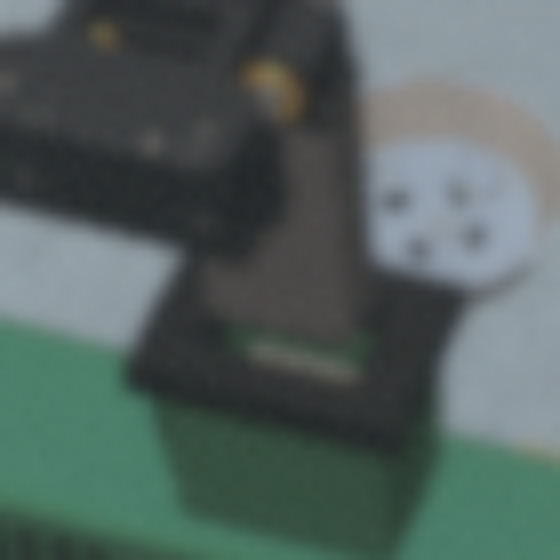

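The foot sits about 6 mm above the slot, with its near face spanning roughly x 205–360 of the crop, in line with the prediction. I'll descend gently.

Request:
jog_arm(
  increments=[
    [0,0,0,-1,1,2,0],
    [0,0,0,-1,1,4,0],
    [0,0,0,-1,1,6,0],
    [0,0,0,-1,1,8,0],
    [0,0,0,-1,1,10,0],
    [0,0,0,-1,1,11,0],
    [0,0,0,-1,1,11,0],
    [0,0,0,-1,1,11,0],
  ],
)

```text
t: 6.27
tcp_pos: [0.5698, 0.183, 0.2238]
orientation: [-3.131, -0.254, -0.002]
ft_force: [-0.9, 0.2, 4.5]
opening: 0.249
grip_force: 30.0
```

Request:
jog_arm(
  increments=[
    [0,0,0,0,0,1,0],
    [0,0,0,0,0,2,0],
    [0,0,0,0,0,2,0],
    [0,0,0,0,0,2,0],
  ],
)

```text
t: 6.6
tcp_pos: [0.5709, 0.183, 0.2232]
orientation: [-3.131, -0.254, -0.007]
ft_force: [0.5, -0.8, 9.9]
opening: 0.249
grip_force: 30.0
```

```bash
python3 -c "
from h import *
togo([.5695,.183,.188],9.5);print(r.observe()['torque'])"
```

```text
t 6.6 tcp [0.5709 0.183  0.2232] yaw 9.266872510954137 tilt [ 0.0044  0.0004 -1.    ] F [ 0.4665 -0.7883  9.9125] grip 29.998197137429088 0.24916702305976346
shift mm [-1.5195 -0.1911 35.1576] turn z -0.233127489045863
[-0.0349  0.3352  0.0608]
```

It is caught on the -x rim: the moment points to contact about 28 mm toward -x, and the pack is being pushed toward +x. I'll ease up and shift +2 mm in x.

Request:
jog_arm(
  increments=[
    [0,0,0,0,0,-3,0],
    [0,0,0,2,0,-3,0],
    [0,0,0,2,0,-1,0],
    [0,0,0,2,0,1,0],
    [0,0,0,2,0,2,0],
    [0,0,0,2,0,3,0],
    [0,0,0,2,0,3,0],
  ],
)

```text
t: 7.18
tcp_pos: [0.5714, 0.1832, 0.2172]
orientation: [-3.131, -0.254, 0.0]
ft_force: [2.8, 0.0, -4.0]
opening: 0.245
grip_force: 30.0
```

```bash
python3 -c "
from h import *
togo([.5715,.183,.188],9.5);print(r.observe()['torque'])"
```

```text
t 7.1833 tcp [0.5714 0.1832 0.2172] yaw 9.260465250531333 tilt [-0.0003 -0.     -1.    ] F [ 2.8263  0.0447 -4.0465] grip 29.998788249376958 0.24533095856163747
shift mm [ 0.1074  0.198  29.246 ] turn z -0.23953474946866748
[ 0.0678 -0.4921 -0.0075]
```

It has entered the slot. I'll go on down, a touch more to +x.

Request:
jog_arm(
  increments=[
    [0,0,0,0.5,0,3,0],
    [0,0,0,0.5,0,6,0],
    [0,0,0,0.5,0,9,0],
    [0,0,0,0.5,0,12,0],
    [0,0,0,0.5,0,15,0],
    [0,0,0,0.5,0,18,0],
    [0,0,0,0.5,0,20,0],
    [0,0,0,0.5,0,20,0],
  ],
)

```text
t: 7.85
tcp_pos: [0.5717, 0.1833, 0.1976]
orientation: [3.131, 0.254, -0.001]
ft_force: [-1.4, 0.2, 1.8]
opening: 0.249
grip_force: 30.0
```

Request:
jog_arm(
  increments=[
    [0,0,0,0,0,2,0],
    [0,0,0,0,0,4,0],
    [0,0,0,0,0,6,0],
    [0,0,0,0,0,7,0],
    [0,0,0,0,0,7,0],
    [0,0,0,0,0,7,0],
  ],
)

```text
t: 8.35
tcp_pos: [0.5719, 0.1833, 0.191]
orientation: [3.131, 0.254, 0.0]
ft_force: [-3.3, -1.3, 4.7]
opening: 0.247
grip_force: 30.0
```

Request:
jog_arm(
  increments=[
    [0,0,0,0,0,1,0],
    [0,0,0,0,0,2,0],
    [0,0,0,0,0,3,0],
    [0,0,0,0,0,3.5,0],
    [0,0,0,0,0,3.5,0],
    [0,0,0,0,0,3.5,0],
  ],
)

```text
t: 8.85
tcp_pos: [0.572, 0.1833, 0.1882]
orientation: [3.131, 0.254, 0.001]
ft_force: [-4.7, -0.9, 8.3]
opening: 0.25
grip_force: 30.0
```

Request:
jog_arm(
  increments=[
    [0,0,0,0,0,1,0],
    [0,0,0,0,0,1.5,0],
    [0,0,0,0,0,1.5,0],
    [0,0,0,0,0,1.5,0],
  ],
)

```text
t: 9.18
tcp_pos: [0.5722, 0.1834, 0.188]
orientation: [3.131, 0.254, 0.002]
ft_force: [-7.3, -1.4, 15.0]
opening: 0.242
grip_force: 30.0
```

The stop is reached: TCP is 0.188 as predicted, and force rises without travel. I'll ease the side load slightly, hold and check.

Request:
jog_arm(
  increments=[
    [0,0,0,-0.5,0,0,0],
    [0,0,0,-0.5,0,0,0],
    [0,0,0,-0.5,0,0,0],
    [0,0,0,-0.5,0,0,0],
    [0,0,0,-0.5,0,0,0],
    [0,0,0,-0.5,0,0,0],
  ],
)

```text
t: 9.68
tcp_pos: [0.572, 0.1834, 0.188]
orientation: [-3.131, -0.254, -0.003]
ft_force: [-6.5, -0.3, 14.5]
opening: 0.247
grip_force: 30.0
```

```bash
python3 -c "
from h import *
togo([.5715,.183,.188],9.5)
i=cv2.cvtColor(r.read_camera('side'),cv2.COLOR_RGB2BGR)
cv2.imwrite('pics/d.png',cv2.resize(i[130:330,170:430],None,fx=3,fy=3))"
```

```text
t 9.6833 tcp [0.572  0.1834 0.188 ] yaw 9.275954441876713 tilt [ 0.0021  0.0002 -1.    ] F [-6.4764 -0.2714 14.4753] grip 30.000864102730702 0.24662382135350658
shift mm [-0.5612  0.2811 -0.0014] turn z -0.22404555812328653
```

View pics/d.png

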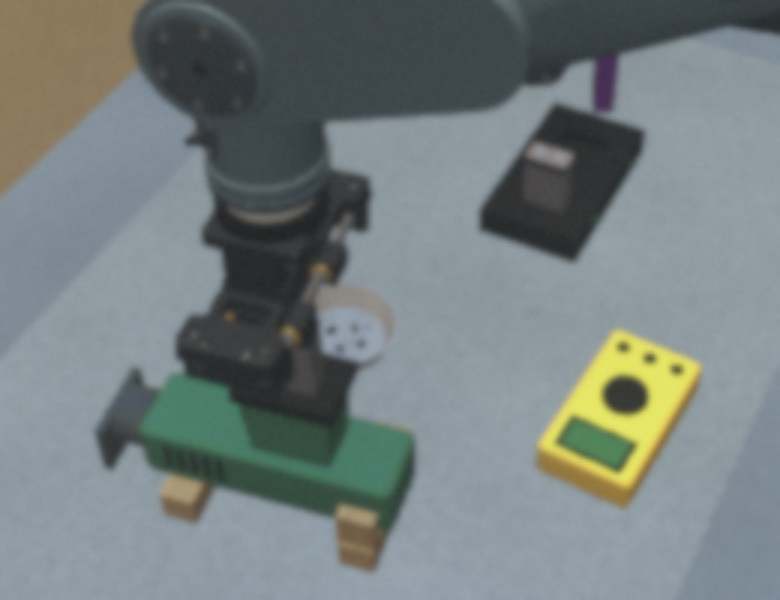

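The picture shows the pack seated in the collar at about (300,370), with the short pack, meter and dish undisturbed. Readings are steady, so I'm handing in.

```bash
python3 -c "
from rig import r
print(r.close_job())"
```

```text
the job is handed in; nothing more can be done
None
```

The tall pack is in the saw, pressed against the contact plate's stop and still held there with a 30 N grip; the job was handed in at about 9.7 s, and the short pack, meter and dish look undisturbed in the last picture.

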